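Clamp a frame moulding in the cam clamp

ROBOT

A 7-joint arm with a two-finger parallel gripper is mounted at the origin on the work surface. World frame = base frame: x ahead of the robot, y to its left, z up, the work surface at z = 0. Lengths are in m, angles in rad, forces in N, time in s.
With the tool pointing down it reaches from about 0.4 to 0.875 m from the base axis. Payload 4.4 kg.
Tool frame: the origin (TCP) lies at the very end of the fingers, on their centre line; the grasp point (between the pads) lies 19 mm behind it; z points along the fingers, y is the line along which they close (so a half turn about z gives the same grasp; the last joint's range is limited). The gripper opens to 85 mm and grips with 20 to 120 N. Pads are 22 mm wide; open, the fingers measure 114 mm over their backs; the gripper's body (76 mm by 85 mm) begins 54 mm behind the grasp point. The pads swing forward as they close: fully open they stand 13 mm farther back than shut.
Start: joints at [1.206, 0.628, 0.038, 1.517, -0.027, 0.996, -0.02], TCP at [0.191, -0.621, 0.231] pointing down, gripper open.
Joint ranges: [-3.06, 3.06], [-0.37, 2.12], [-1.25, 1.32], [0.18, 2.47], [-1.1, 4.24], [0.23, 1.98], [-2.94, 2.94]. Speed limits (rad/s): [2.57, 2.57, 3.14, 3.14, 3.14, 3.14, 3.14].

INTERFACE

Orientations are given as a unit quaternion [w, x, y, z].
In Python, from bench import arm gives the robot as it stands.
- The arm moves only by the shell command python3 -m crank 'ROWS' [OPENING] [FORCE]. ROWS is JSON, a list of rows, each a list of 6 numbers: the shift along the tool's x, y, z in mm, then the turn, a rotation vector about the tool's x, y, z in degrees. A call has 1 to 8 rows; each row is the pose to reach, as a shift and turn from the pose commanded when the call began, along the tool's axes at that moment; what a row does not reach only later rows make up. A row lasts 1/10 s, in which the tool goes at most 50 mm and 8.59 degrees, less where a joint would pass 70% of its speed; a pose out of reach is approached as far as the arm can. A call with a gripper value outside its range is refused whole. OPENING is the gripper's target within -1 to 1 (fully open at 1, half-way at 0, shut at -1), set as the call begins (- or left out, the last holds). The fingers move at their own pace and stop on an object; FORCE is the grip in N (left out, the last holds). Time passes only in rows, so rows that repeat a pose let the fingers close. It gives the time, the measured TCP pose, the force, the opening and the grip force at its end, in the units of the state.
- arm.get_state(): the state, without advancing time (a new reading comes with each control period).
- arm.camera(name): name is "scene" or "side" or "wrist"; returns the picture (400x640x3 uint8, red, green, blue); there is no depth.
- arm.camera_info(name): a dict with "fx", "fy", "cx", "cy" (pixels), "R" (3x3) and "t" (3): a world point X has camera coordinates R X + t. Camera axes: x right, y down, z forward; pixel columns grow to the right and rows downward; lengths in m; the calibration is good to about 2 mm. A picture is of the moment at which its call begins: read the wrist's pose just before it. camera_info takes no time and is no camera call; for the wrist camera it gives the pose at the moment of the call.
- arm.finish_job(): hands the job in; it is judged then, once.
Trained networks look in the newest picture that a camera, given by its name, has taken for a name from the list of things; names that differ only in an ending like _2 or _b are one class to them, and where a whole thing is asked for, a point or a joint stands for the part that bears it (a point fixed in the world has none). Each returns a list of dicts, best first, with "conf" (0 to 1); they miss things now and then, are a little off and sometimes report something else, mostly with a low value. They report only what shows in the picture. A call takes as long as a camera call. They do not tell look-alikes from the thing itself.
- arm.find_in(target, camera): "location" ([column, row] in pixels, amid what is visible of it).
- arm.outline_of(target, camera): "mask" (400x640 bool, what is visible of it) and "location" ([column, row] in pixels, amid what is visible of it).
- arm.place_of(target, camera): "location" ([column, row] in pixels: a listed point, or the origin of a listed thing).
The state is a dict: "t": time; "q": joint angles; "dq": joint speeds; "tau": joint torques, N m; "position": TCP position; "tcp_rot": TCP orientation; "wrist_force": force on the tool from outside, world axes, zero at the start; "moment": the same for the moment, N m; "width": finger opening in m; "grasp_force": force on a finger pad.
Only numpy, scipy, OpenCV 4.12 (cv2) and the standard library are available. Lean on these libraries where they do the work, as an engineer would, in place of code of your own. Each camera call takes 0.05 s, during which the arm holds its last target. There are 200 camera calls.

TASK

Stand the short length of frame moulding in the open channel of the cam clamp, then gently crank the red grip counter-clockwise (seen from above) until the follower rests on the flat dwell of the cam, so that the moulding stays clamped against the fence when you let go. Do not let the sprung jaw snap back, and leave the glue, tape, carton and screwdriver alone.

Things in the scene. Friction and masses are not known exactly. Their poses are not given: they have to be found in the camera images.
- clamp: Cam clamp bolted to the bench: blue base plate 140 mm (its x, -70 to +70) by 285 mm (its y, -150 to +135), 12 mm thick. Origin on the bench surface. On the plate: a steel fence near +y, an orange sprung jaw pad facing it across an open channel that runs along x, and behind the pad the follower, the brass cam and its crank.
- channel (a point): Middle of the channel floor (plate top, 12 mm above the bench), at clamp x = 0, y = +75 mm. Channel 40 mm wide when open: fence face at clamp y = +95 mm (100 mm long in x, top at z = 38 mm), pad face at y = +55 mm (60 mm long in x, z = 14 to 38 mm). Its two ends are open.
- moulding: Loose length of dark wooden frame moulding with brass-coloured lines: a block 90 mm (its x) by 30 mm (its y) by 50 mm high, about 0.12 kg, standing on the bench. Origin at the centre of its underside. It belongs in the channel, length along the clamp's x (either way round), its middle at the pad's middle (clamp x = 0); loaded, it stands 24 mm above fence and pad.
- pad: Orange jaw pad, 60 x 10 x 24 mm. Origin on the bench level below the middle of its front face (the face towards the fence); the face spans z 14 to 38 mm. The follower carries the pad to the clamp's +y, 16 mm in all from base circle to dwell; the pad is backed by a 5 N/mm spring, so with a moulding loaded it stops there after 10 mm while the follower goes on and loads the spring.
- grip: Red revolving grip of the crank, an upright cylinder 22 mm in diameter and 45 mm high, free to spin on its own pin. Origin at the centre of its underside, 60 mm above the bench; below it lies the flat crank arm (top 58 mm above the bench). Hold it lightly: it needs under 10 N of push, and a squeeze of 10 to 15 N is enough.
- crank_axis (a point): Point on the fixed vertical camshaft axis, 60 mm above the bench, at clamp x = 0, y = -75 mm. The grip circles it at a radius of 65 mm, to be cranked counter-clockwise seen from above. Nominally the dwell's middle comes with the grip in the clamp's +x direction from the axis, but the cam is clocked anew for each job: up to 35 degrees sooner or later.
- crank (a joint): Crank angle in rad, growing counter-clockwise; not tied to the dwell. With a moulding loaded the grip turns lightly at first, stiffens over about 65 degrees of rise to a peak of 6 to 9 N, then within 10 degrees goes slack (under 3 N) on the dwell, about 17 degrees long. Past it the cam falls steeply and the spring pulls the crank on; let go on the rise, it is driven back. Stop on the dwell.
- glue: Small glue jar with yellow cap, 52 mm diameter, 75 mm high, standing; a bystander.
- tape: Blue tape ring, 90 mm across, 24 mm high, lying; a bystander.
- carton: Small brown carton 80 x 60 x 45 mm; a bystander.
- screwdriver: Screwdriver with orange handle, lying; a bystander.
Not all that is in view belongs to the job. Leave any purple or turquoise look-alike of the moulding alone.

How it is judged:
By the outcome, as a careful person would: the job done as asked, in the order asked, and still so for the second after the job is handed in, with the robot touching nothing.
It also fails if it takes over 67 s, if anything falls off the work surface, if the arm or the gripper's body presses on something with over 40 N, if the wrist force passes 120 N, or if a joint passes its speed limit or range.

## Working session

There is one attempt and no reset: what is moved stays moved. The work goes in short steps, Python scripts to look and compute and a shell command to move; the robot and the scene stay as the last step left them, time stands still between calls to the robot, and variables do not carry over. Pictures are saved under pics/ and viewed, at most 10 in all, crops included, and the job is handed in when it is done.

```bash
ls; mkdir -p pics
cat > h.py <<'E'
import numpy as np, cv2
from bench import arm
from scipy.spatial.transform import Rotation as Ro
def cam(n,f=None):
    i=arm.camera_info(n); p=arm.camera(n)
    if f: cv2.imwrite('pics/'+f,p[:,:,::-1])
    return i,p
def onplane(i,uv,z):
    R=np.array(i['R']);t=np.array(i['t'])
    d=R.T@np.array([(uv[0]-i['cx'])/i['fx'],(uv[1]-i['cy'])/i['fy'],1]);o=-R.T@t
    return o+d*(z-o[2])/d[2]
def proj(i,X):
    c=np.array(i['R'])@np.array(X)+np.array(i['t']);return [i['cx']+i['fx']*c[0]/c[2],i['cy']+i['fy']*c[1]/c[2]]
def toolrel(P,s=None):
    s=s or arm.get_state();q=s['tcp_rot'];R=Ro.from_quat([q[1],q[2],q[3],q[0]]);return R.inv().apply(np.array(P)-s['position'])*1000
E
python3 - <<'E'
from h import *
np.set_printoptions(precision=4,suppress=True)
s=arm.get_state();print(s['t'],s['position'],s['tcp_rot'],s['width'])
ims=[]
Z=dict(clamp=0,channel=.012,moulding=0,pad=0,grip=.06,crank_axis=.06,glue=0,tape=0,carton=0,screwdriver=0)
for n in['scene','side']:
    i,p=cam(n,n+'0.png');ims.append(p)
    for k in Z:
        for r in arm.place_of(k,n)[:3]: print(n,k,np.round(r['location']),round(r['conf'],2),onplane(i,r['location'],Z[k])[:2])
E
```

```text
pics
0.0 [ 0.1912 -0.6206  0.2304] [-0.0009  0.9889  0.1488 -0.0001] 0.08532494841868397
scene clamp [299. 208.] 0.79 [ 0.5629 -0.1198]
scene channel [311. 223.] 0.7 [ 0.5848 -0.0467]
scene channel [399. 224.] 0.56 [0.4109 0.1288]
scene moulding [428. 265.] 0.78 [0.459  0.2661]
scene moulding [354. 264.] 0.69 [0.5963 0.1246]
scene moulding [387. 286.] 0.68 [0.5857 0.2291]
scene pad [306. 221.] 0.69 [ 0.5829 -0.0679]
scene grip [288. 161.] 0.59 [ 0.4918 -0.239 ]
scene crank_axis [285. 176.] 0.96 [ 0.5404 -0.1993]
scene glue [292. 160.] 0.23 [ 0.438  -0.2815]
scene tape [402. 220.] 0.75 [0.3872 0.1228]
scene tape [297. 206.] 0.48 [ 0.5607 -0.128 ]
scene carton [210. 168.] 0.64 [ 0.6436 -0.4394]
scene screwdriver [244. 245.] 0.73 [ 0.7621 -0.1298]
side clamp [328. 204.] 0.86 [ 0.566 -0.131]
side channel [311. 212.] 0.77 [ 0.5841 -0.0584]
side moulding [255. 278.] 0.92 [0.586  0.2301]
side moulding [278. 247.] 0.9 [0.5951 0.1083]
side moulding [292. 307.] 0.65 [0.4557 0.2625]
side pad [314. 217.] 0.65 [ 0.5712 -0.0541]
side pad [342. 180.] 0.25 [ 0.5825 -0.2751]
side grip [360. 180.] 0.45 [ 0.4964 -0.2218]
side glue [234. 248.] 0.89 [0.7013 0.1684]
side glue [276. 188.] 0.59 [ 0.7587 -0.1296]
side tape [334. 278.] 0.92 [0.4096 0.1362]
side carton [350. 158.] 0.78 [ 0.6208 -0.427 ]
side screwdriver [274. 190.] 0.67 [ 0.7597 -0.1178]
```

View pics/scene0.png

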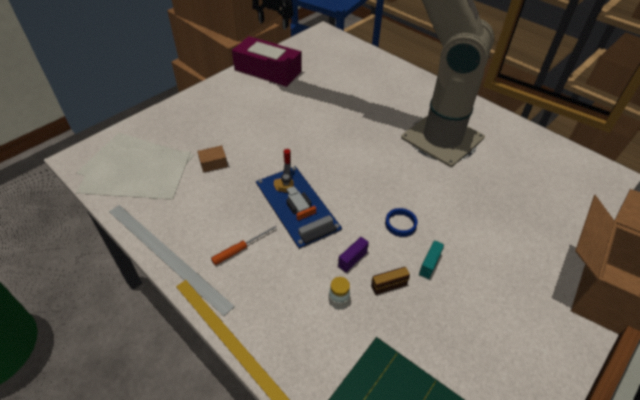

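View pics/side0.png

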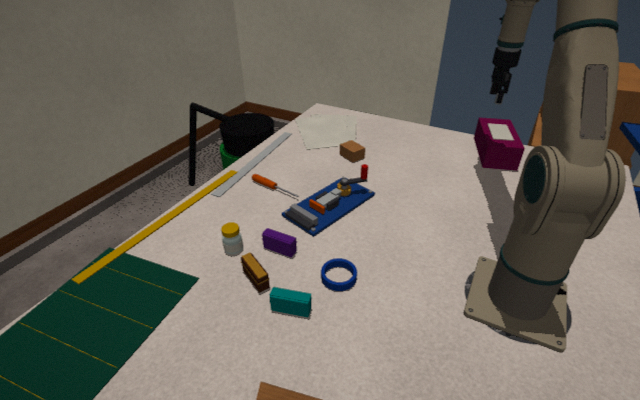

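Run:
```python
from h import *
np.set_printoptions(precision=4,suppress=True)
a=cv2.imread('pics/scene0.png')[225:305,310:460];b=cv2.imread('pics/side0.png')[215:320,215:365]
a=cv2.resize(a,(600,320));b=cv2.resize(b,(400,280))
b=cv2.copyMakeBorder(b,0,0,0,200,0);cv2.imwrite('pics/crop1.png',np.vstack([a,b]))
i=arm.camera_info('wrist');R=np.array(i['R']);c=-R.T@np.array(i['t'])
s=arm.get_state();q=s['tcp_rot'];T=Ro.from_quat([q[1],q[2],q[3],q[0]]).as_matrix()
print('cam in tool',T.T@(c-s['position']),'\n',T.T@R.T,i['fx'],'\nT',T)
print('to moulding',toolrel([.586,.230,.23]))
```

```text
cam in tool [ 0.0727  0.001  -0.1434] 
 [[ 0.0008 -0.9603 -0.279 ]
 [ 1.      0.0008  0.0003]
 [-0.     -0.279   0.9603]] 297.2296317199523 
T [[ 0.9557  0.2944  0.    ]
 [ 0.2944 -0.9557  0.    ]
 [ 0.0001 -0.     -1.    ]]
to moulding [ 627.6837 -697.3125    1.3545]
```

View pics/crop1.png

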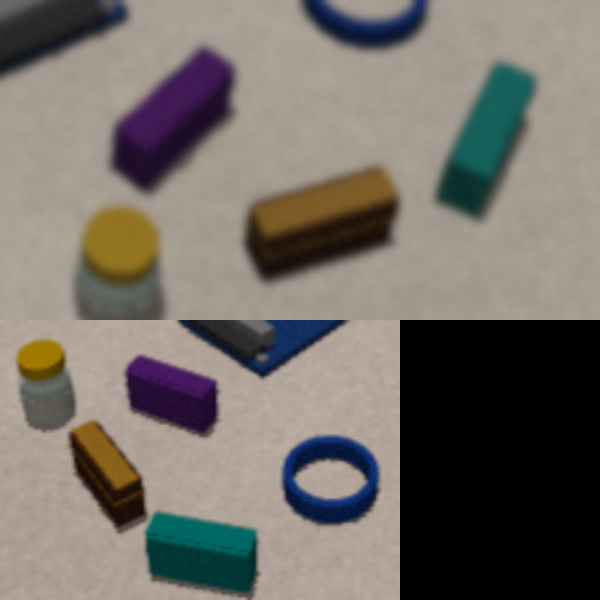

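The task moulding is the brown block with brass lines at scene (390,280) and side (255,272). The purple block (354,255) and the turquoise one (432,260) are look-alikes, so I leave them. I go over the clamp first and take a close look.

```bash
python3 -m crank '[[40,-29,-4,0,0,0],[80,-58,-8,0,0,0],[125,-90,-12,0,0,0],[165,-120,-15,0,0,0],[205,-150,-15,0,0,0],[250,-181,-15,0,0,0]]'
python3 -m crank '[[40,-29,-4,0,0,0],[80,-58,-8,0,0,0],[125,-90,-12,0,0,0],[165,-120,-15,0,0,0],[205,-150,-15,0,0,0],[230,-170,-15,0,0,0],[230,-170,-15,0,0,0],[230,-170,-15,0,0,0]]'
python3 - <<'E'
from h import *
np.set_printoptions(precision=4,suppress=True)
i,p=cam('wrist','w1.png');s=arm.get_state();print(s['t'],s['position'],s['tcp_rot'])
for k,z in dict(clamp=0,channel=.012,pad=0,grip=.06,crank_axis=.06).items():
    for r in arm.place_of(k,'wrist')[:2]: print(k,np.round(r['location']),round(r['conf'],2),onplane(i,r['location'],z)[:2])
E
```

```text
t: 1.7
position: [0.3717, -0.3809, 0.2468]
tcp_rot: [0.0, 0.989, 0.149, 0.0]
wrist_force: [0.7, -0.5, 0.1]
width: 0.0855
grasp_force: 0.0
t: 2.5
position: [0.5408, -0.1516, 0.2612]
tcp_rot: [0.0, 0.989, 0.15, -0.0]
wrist_force: [-0.2, -0.6, -0.8]
width: 0.0852
grasp_force: 0.0
2.55 [ 0.54   -0.1532  0.2612] [ 0.0004  0.9889  0.1487 -0.0004]
clamp [306. 150.] 0.62 [ 0.5593 -0.1252]
clamp [354. 188.] 0.35 [ 0.5298 -0.204 ]
channel [257. 116.] 0.95 [ 0.5835 -0.0539]
channel [267. 120.] 0.5 [ 0.5833 -0.0668]
pad [269. 122.] 0.77 [ 0.58   -0.0676]
grip [379. 235.] 0.83 [ 0.4938 -0.2425]
crank_axis [355. 190.] 0.71 [ 0.5397 -0.1952]
```

View pics/w1.png

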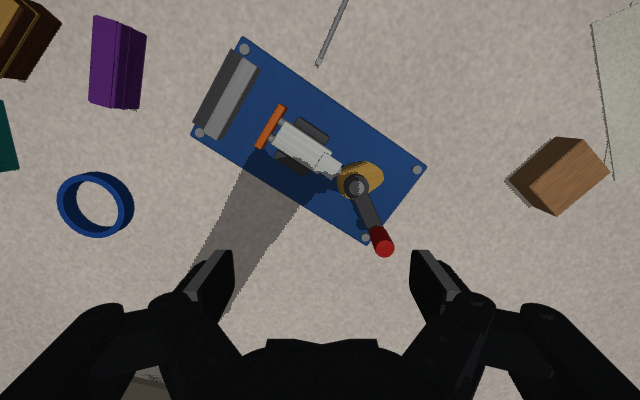

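The wrist view shows the whole clamp. The plate corners are near (242,36), (427,166), (366,245) and (191,133), the orange pad is at (269,127), the grip's top at (384,248) and the axis at (356,187). I fit the clamp's pose from the blue plate.

```bash
cat >> h.py <<'E'
def blue(p):
    h=cv2.cvtColor(p,cv2.COLOR_RGB2HSV);m=((h[:,:,0]>105)&(h[:,:,0]<122)&(h[:,:,1]>140)).astype(np.uint8)
    n,l,st,_=cv2.connectedComponentsWithStats(m);return l==1+np.argmax(st[1:,4])
def rect(mask,i,z):
    ys,xs=np.nonzero(mask);P=np.array([onplane(i,(x,y),z)[:2]*1000 for x,y in zip(xs,ys)],np.float32)
    (c,wh,a)=cv2.minAreaRect(P);return c,wh,a,cv2.boxPoints((c,wh,a))
E
python3 - <<'E'
from h import *
np.set_printoptions(precision=1,suppress=True)
i=arm.camera_info('wrist');p=cv2.imread('pics/w1.png')[:,:,::-1].copy()
m=blue(p);c,wh,a,b=rect(m,i,.012);print(c,wh,a,b)
E
```

```text
(561.4884033203125, -132.625732421875) (282.4794006347656, 138.20169067382812) 73.436279296875 [[ 455.  -248.3]
 [ 587.5 -287.7]
 [ 668.   -16.9]
 [ 535.5   22.5]]
```

```bash
python3 -m crank '[[18,-40,0,0,0,0],[36,-80,0,0,0,0],[55,-122,0,0,0,0],[74,-165,0,0,0,0],[92,-207,0,0,0,0],[110,-248,0,0,0,0],[128,-288,0,0,0,0],[142,-320,0,0,0,0]]'
python3 -m crank '[[15,-32,10,0,0,0],[15,-32,20,0,0,0],[15,-32,20,0,0,0],[15,-32,20,0,0,0]]'
python3 - <<'E'
from h import *
np.set_printoptions(precision=4,suppress=True)
i,p=cam('wrist','w2.png');s=arm.get_state();print(s['t'],s['position'],s['tcp_rot'])
for r in arm.place_of('moulding','wrist')[:3]: print(np.round(r['location']),round(r['conf'],2),onplane(i,r['location'],0)[:2])
for r in arm.outline_of('moulding','wrist')[:3]: print(np.round(r['location']),round(r['conf'],2),rect(r['mask'],i,.05)[:3],rect(r['mask'],i,.05)[3])
E
```

```text
t: 3.6
position: [0.5821, 0.1977, 0.2614]
tcp_rot: [-0.001, 0.989, 0.149, 0.0]
wrist_force: [-0.1, -0.4, -0.1]
width: 0.0855
grasp_force: 0.0
t: 4.0
position: [0.5873, 0.228, 0.2412]
tcp_rot: [0.001, 0.989, 0.148, -0.0]
wrist_force: [0.8, -0.0, -0.4]
width: 0.0855
grasp_force: 0.0
4.05 [0.5876 0.228  0.2417] [0.0006 0.9891 0.1474 0.0002]
[268. 250.] 0.98 [0.4583 0.2663]
[320. 172.] 0.59 [0.5872 0.2287]
[403. 195.] 0.57 [0.5898 0.1131]
[262. 260.] 0.89 ((467.6853942871094, 266.42822265625), (109.31443786621094, 37.754364013671875), 14.687183380126953) [[410.028  270.8307]
 [419.6003 234.31  ]
 [525.3428 262.0257]
 [515.7705 298.5464]]
[409. 198.] 0.78 ((592.1353149414062, 120.21797180175781), (92.77605438232422, 44.4091796875), 0.9090718626976013) [[545.4008 141.6838]
 [546.1054  97.2802]
 [638.8698  98.7522]
 [638.1652 143.1557]]
[317. 177.] 0.69 ((586.1818237304688, 232.6502227783203), (34.89192199707031, 92.08822631835938), 63.22576904296875) [[537.2151 237.8164]
 [619.4305 196.3329]
 [635.1485 227.484 ]
 [552.9332 268.9676]]
```

View pics/w2.png

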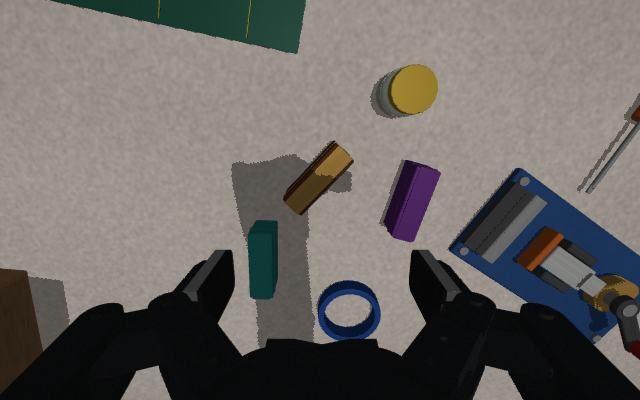

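The moulding (brown, brass top) is at (318,178). The purple block is at (412,200), the turquoise one at (263,260), and the glue is at (412,90). I refine the centre and yaw from the brass-coloured top face.

Run:
```python
from h import *
np.set_printoptions(precision=1,suppress=True)
i=arm.camera_info('wrist');p=cv2.imread('pics/w2.png')[:,:,::-1].copy()
h=cv2.cvtColor(p,cv2.COLOR_RGB2HSV);x=np.zeros((400,640),bool);x[135:225,275:362]=1
for v in(70,90):
    m=x&(h[:,:,0]>10)&(h[:,:,0]<25)&(h[:,:,1]>120)&(h[:,:,2]>v)
    print(v,m.sum(),rect(m,i,.05)[:3])
m=x&(h[:,:,1]>110);print(m.sum(),rect(m,i,.05)[:3],rect(m,i,.05)[3])
s=arm.get_state();print(toolrel([.586,.230,.032]))
```

```text
70 1496 ((587.4429931640625, 234.67347717285156), (28.105045318603516, 92.04039764404297), 62.86444091796875)
90 624 ((609.5382080078125, 222.552490234375), (28.095088958740234, 41.07407760620117), 64.903076171875)
2235 ((574.6570434570312, 240.22427368164062), (33.04582977294922, 119.86864471435547), 62.97480010986328) [[513.8 252.7]
 [620.5 198.3]
 [635.6 227.7]
 [528.8 282.2]]
[ -1.3  -2.1 210. ]
```

```bash
python3 -m crank '[[0,-1,20,0,0,8],[0,-2,45,0,0,16],[0,-3,70,0,0,24],[0,-4,95,0,0,32],[0,-4,120,0,0,40],[0,-4,135,0,0,44],[0,-4,140,0,0,44],[0,-4,140,0,0,44]]' 0.5 40
python3 - <<'E'
from h import *
np.set_printoptions(precision=4,suppress=True)
i,p=cam('wrist','w3.png');s=arm.get_state();print(s['t'],s['position'],s['tcp_rot'],s['width'])
x=np.zeros((400,640),bool);x[:,230:410]=1
h=cv2.cvtColor(p,cv2.COLOR_RGB2HSV)
m=(x&(h[:,:,0]>8)&(h[:,:,0]<25)&(h[:,:,1]>120)&(h[:,:,2]>70)).astype(np.uint8)
n,l,st,_=cv2.connectedComponentsWithStats(m);m=l==1+np.argmax(st[1:,4]);print(st[1+np.argmax(st[1:,4])])
c=rect(m,i,.05);print(c[:3]);print(toolrel([c[0][0]/1000,c[0][1]/1000,.032]))
E
```

```text
t: 4.95
position: [0.5859, 0.2335, 0.1013]
tcp_rot: [0.0, 0.973, -0.232, -0.0]
wrist_force: [0.2, 0.3, 0.0]
width: 0.0638
grasp_force: 0.0
5.0 [0.5865 0.2337 0.1021] [-0.0003  0.9727 -0.2321  0.0004] 0.06395940519010997
[ 308  158   36  124 3974]
((584.7616577148438, 231.7789306640625), (23.223791122436523, 91.1143798828125), 63.09050369262695)
[-0.6824  2.5664 70.0482]
```

View pics/w3.png

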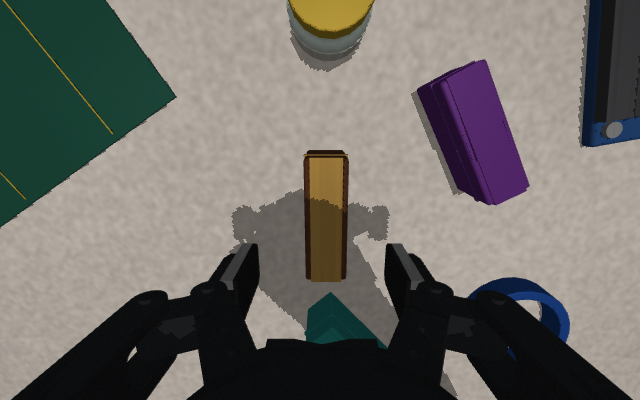

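The moulding lies straight between the fingers, centred at (326,217), and nothing else is in the way. Descend and grip.

```bash
python3 -m crank '[[-1,2,25,0,0,0],[-1,2,45,0,0,0],[-1,2,60,0,0,0],[-1,2,68,0,0,0],[-1,2,70,0,0,0],[-1,2,70,0,0,0],[-1,2,70,0,0,0]]'
python3 -m crank '[[0,0,0,0,0,0],[0,0,0,0,0,0],[0,0,0,0,0,0],[0,0,0,0,0,0],[0,0,0,0,0,0],[0,0,0,0,0,0]]' -1 40
python3 -m crank '[[0,0,-10,0,0,0],[0,0,-40,0,0,0],[0,0,-80,0,0,0],[0,0,-110,0,0,0],[0,0,-110,0,0,0]]'
python3 - <<'E'
from h import *
np.set_printoptions(precision=4,suppress=True)
# target: tool x along clamp x (yaw -16.56)
s=arm.get_state();q=s['tcp_rot'];R=Ro.from_quat([q[1],q[2],q[3],q[0]]).as_matrix();print('yaw',np.degrees(np.arctan2(R[1,0],R[0,0])),s['position'])
a=np.radians(-16.56);y=np.array([-np.sin(a),np.cos(a)]);O=np.array([.5636,-.1254]);print(toolrel([*(O+.077*y),.142]))
E
```

```text
t: 5.7
position: [0.5848, 0.2329, 0.0322]
tcp_rot: [-0.0, 0.973, -0.232, 0.001]
wrist_force: [0.1, 0.6, 0.0]
width: 0.0641
grasp_force: 0.0
t: 6.3
position: [0.5843, 0.2328, 0.0319]
tcp_rot: [-0.0, 0.973, -0.232, 0.0]
wrist_force: [0.3, -0.9, 6.3]
width: 0.0292
grasp_force: 41.1
t: 6.8
position: [0.5872, 0.2338, 0.1463]
tcp_rot: [-0.003, 0.973, -0.232, 0.004]
wrist_force: [0.4, -0.1, 0.2]
width: 0.0291
grasp_force: 40.3
yaw -26.888886240323583 [0.5872 0.2338 0.1463]
[127.5908 255.2598   3.3104]
```

```bash
python3 -m crank '[[18,36,0,0,0,-2],[37,74,0,0,0,-4],[56,112,0,0,0,-6],[75,150,0,0,0,-8],[94,188,0,0,0,-10],[112,224,0,0,0,-10.3],[128,255,3,0,0,-10.3],[128,255,3,0,0,-10.3]]'
python3 -m crank '[[0,0,10,0,0,0],[0,0,20,0,0,0],[0,0,20,0,0,0],[0,0,20,0,0,0]]'
python3 - <<'E'
from h import *
np.set_printoptions(precision=4,suppress=True)
i,p=cam('wrist','w4.png');s=arm.get_state();q=s['tcp_rot'];R=Ro.from_quat([q[1],q[2],q[3],q[0]]).as_matrix();print('yaw',np.degrees(np.arctan2(R[1,0],R[0,0])),s['position'])
for k,z in dict(channel=.012,pad=0).items():
    for r in arm.place_of(k,'wrist')[:2]: print(k,np.round(r['location']),round(r['conf'],2),onplane(i,r['location'],z)[:2])
r=arm.place_of('moulding','wrist');print(r[0]['location'] if r else 0)
E
```

```text
t: 7.6
position: [0.5815, -0.0606, 0.1376]
tcp_rot: [0.002, 0.989, -0.149, -0.001]
wrist_force: [-0.5, -0.0, -0.9]
width: 0.0289
grasp_force: 40.2
t: 8.0
position: [0.5825, -0.051, 0.1175]
tcp_rot: [-0.0, 0.99, -0.143, -0.001]
wrist_force: [0.4, 0.3, -0.8]
width: 0.0293
grasp_force: 40.2
yaw -16.474951058656032 [ 0.5829 -0.0514  0.118 ]
pad [340. 192.] 0.84 [ 0.582  -0.0684]
[151.3, 239.3]
```

View pics/w4.png

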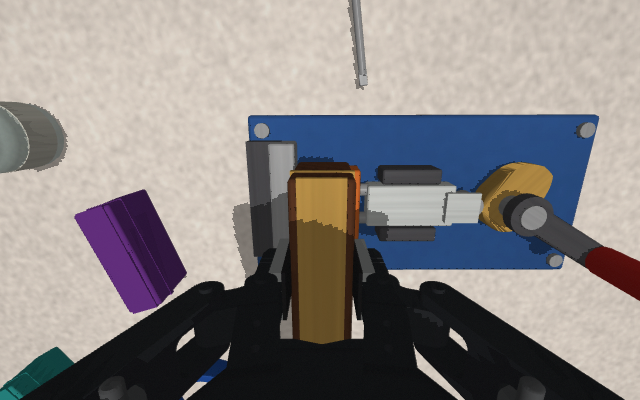

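Run:
```python
from h import *
np.set_printoptions(precision=1,suppress=True)
i=arm.camera_info('wrist');s=arm.get_state()
a=np.radians(-16.56);X=np.array([np.cos(a),np.sin(a)]);Y=np.array([-np.sin(a),np.cos(a)]);O=np.array([.5636,-.1254])
def C(uv,z): d=onplane(i,uv,z)[:2]-O;return np.array([d@X,d@Y])*1000
print('tcp',np.array([(s['position'][:2]-O)@X,(s['position'][:2]-O)@Y])*1000)
for n,uv,z in[('corner70,135',(249,115),.012),('corner70,-150',(599,115),.012),('fence front far x50',(297,142),.038),('axis',(535,216),.062),('pad far corner30,',(359,165),.038)]: print(n,C(uv,z))
zt=s['position'][2]+.018
for n,uv in[('m left',(292,178)),('m right',(354,178)),('m near',(322,343))]: print(n,C(uv,zt))
```

```text
tcp [-2.1 75.8]
corner70,135 [ 70.2 134.7]
corner70,-150 [  70.5 -148.2]
fence front far x50 [51.  94.2]
axis [  1.5 -75.9]
pad far corner30, [33.9 47.5]
m left [44.5 88.6]
m right [44.5 62. ]
m near [-41.3  75.6]
```

```bash
python3 -m crank '[[0.5,-1.5,15,0,0,0],[0.5,-1.5,30,0,0,0],[0.5,-1.5,45,0,0,0],[0.5,-1.5,57,0,0,0],[0.5,-1.5,66,0,0,0],[0.5,-1.5,70,0,0,0],[0.5,-1.5,71,0,0,0],[0.5,-1.5,71,0,0,0]]'
python3 -m crank '[[0,0,1,0,0,0],[0,0,2,0,0,0],[0,0,2,0,0,0]]'
```

```text
t: 9.0
position: [0.5841, -0.0514, 0.0475]
tcp_rot: [-0.0, 0.99, -0.144, 0.0]
wrist_force: [-0.5, 0.3, -1.3]
width: 0.0287
grasp_force: 40.3
t: 9.3
position: [0.5839, -0.0513, 0.0456]
tcp_rot: [-0.0, 0.99, -0.144, 0.0]
wrist_force: [0.3, 0.5, -0.9]
width: 0.0289
grasp_force: 40.3
```

```bash
python3 -m crank '[[0,0,1,0,0,0],[0,0,1.5,0,0,0],[0,0,1.5,0,0,0]]'
python3 -m crank '[[0,0,0,0,0,0],[0,0,0,0,0,0],[0,0,0,0,0,0]]' 0.3 20
python3 -m crank '[[0,0,-10,0,0,0],[0,0,-40,0,0,0],[0,0,-80,0,0,0],[0,0,-120,0,0,0],[0,0,-140,0,0,0],[0,0,-140,0,0,0]]'
python3 - <<'E'
from h import *
np.set_printoptions(precision=1,suppress=True)
i,p=cam('wrist','w5.png');s=arm.get_state()
a=np.radians(-16.56);X=np.array([np.cos(a),np.sin(a)]);Y=np.array([-np.sin(a),np.cos(a)]);O=np.array([.5636,-.1254])
def C(u): d=u[:2]-O;return np.array([d@X,d@Y])*1000
print(C(s['position']),s['position'])
h=cv2.cvtColor(p,cv2.COLOR_RGB2HSV)
m=((h[:,:,0]>8)&(h[:,:,0]<25)&(h[:,:,1]>120)&(h[:,:,2]>70)).astype(np.uint8);m[:,:180]=0;m[:,430:]=0
n,l,st,_=cv2.connectedComponentsWithStats(m);k=1+np.argmax(st[1:,4]);r=rect(l==k,i,.062);print(st[k],r[1:3],C(np.array(r[0])/1000))
print([ (np.round(x['location']),x['conf'],C(onplane(i,x['location'],.06))) for x in arm.place_of('grip','wrist')[:2]])
E
```

```text
t: 9.6
position: [0.5839, -0.0513, 0.044]
tcp_rot: [-0.0, 0.99, -0.144, 0.0]
wrist_force: [-0.0, 0.3, 0.6]
width: 0.0293
grasp_force: 40.4
t: 9.9
position: [0.5839, -0.0513, 0.0439]
tcp_rot: [-0.0, 0.99, -0.144, 0.0]
wrist_force: [-0.1, 0.2, -0.2]
width: 0.0555
grasp_force: 0.0
t: 10.5
position: [0.5862, -0.0516, 0.1881]
tcp_rot: [-0.0, 0.99, -0.144, 0.004]
wrist_force: [0.3, 0.1, 0.1]
width: 0.0553
grasp_force: 0.0
[-0.8 77. ] [ 0.6 -0.1  0.2]
[ 308  146   32   96 2461] ((27.85968017578125, 92.15288543701172), 73.51905059814453) [ 1.  75.7]
[(array([536., 232.]), 0.95, array([ -35.9, -132.4]))]
```

View pics/w5.png

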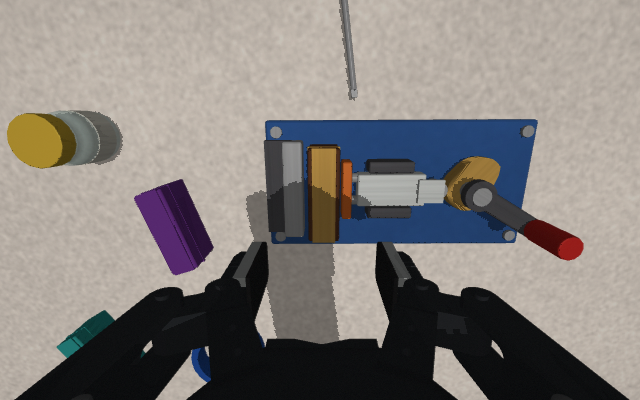

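The moulding stands in the channel against nothing, centred and square (top face (308..340, 146..242)). The pad is at (347,190) and the grip's top at (571,247). Next I check the yaw options for the grip, with tool x radial.

Run:
```python
from h import *
np.set_printoptions(precision=3,suppress=True)
s=arm.get_state();print(np.array(s['q']),s['position'],s['t'])
a=np.radians(-16.56);X=np.array([np.cos(a),np.sin(a)]);Y=np.array([-np.sin(a),np.cos(a)]);O=np.array([.5636,-.1254])
t=np.radians(238.7);A=O-.075*Y;G=A+.065*(np.cos(t)*X+np.sin(t)*Y);print('axis',A,'grip',G,'world ang',238.7-16.56-360)
print(toolrel([*G,.15]))
```

```text
[-0.011  0.592  0.079  1.754 -0.062  0.797 -1.762] [ 0.584 -0.051  0.184] 10.6
axis [ 0.542 -0.197] grip [ 0.494 -0.241] world ang -137.86
[-31.865 207.34   34.262]
```

```bash
python3 -m crank '[[-4,26,0,0,0,-7.4],[-8,52,0,0,0,-14.8],[-12,80,0,0,0,-22],[-16,108,0,0,0,-29.4],[-20,136,0,0,0,-36.8],[-24,162,0,0,0,-44.2],[-28,188,15,0,0,-51.6],[-32,207,25,0,0,-58.6]]'
python3 -m crank '[[0,0,10,0,0,0],[0,0,15,0,0,0],[0,0,15,0,0,0]]' 0.3
python3 - <<'E'
from h import *
np.set_printoptions(precision=4,suppress=True)
i,p=cam('wrist','w6.png');s=arm.get_state();q=s['tcp_rot'];R=Ro.from_quat([q[1],q[2],q[3],q[0]]).as_matrix();print('yaw',np.degrees(np.arctan2(R[1,0],R[0,0])),s['position'],s['q'][6])
for k,z in dict(grip=.06,crank_axis=.06).items():
    for r in arm.place_of(k,'wrist')[:2]: print(k,np.round(r['location']),round(r['conf'],2),onplane(i,r['location'],z)[:2])
h=cv2.cvtColor(p,cv2.COLOR_RGB2HSV);m=((h[:,:,0]<6)|(h[:,:,0]>174))&(h[:,:,1]>150)&(h[:,:,2]>60)
n,l,st,c=cv2.connectedComponentsWithStats(m.astype(np.uint8));k=1+np.argmax(st[1:,4]);print(st[k],onplane(i,c[k],.09))
print(toolrel([.494,-.241,.065]))
E
```

```text
t: 11.4
position: [0.4919, -0.242, 0.1568]
tcp_rot: [-0.001, 0.933, 0.36, -0.001]
wrist_force: [-0.1, -0.9, 0.7]
width: 0.0553
grasp_force: 0.0
t: 11.7
position: [0.494, -0.2387, 0.1426]
tcp_rot: [-0.001, 0.933, 0.359, -0.0]
wrist_force: [0.8, 1.4, 0.2]
width: 0.0553
grasp_force: 0.0
yaw 42.08102515606112 [ 0.4946 -0.2388  0.1432] -0.6243691586396045
grip [324. 211.] 0.69 [ 0.4943 -0.2426]
crank_axis [320. 125.] 0.56 [ 0.5422 -0.1959]
[ 306  196   32   48 1205] [ 0.4955 -0.2393  0.09  ]
[-1.9395  0.5739 79.0657]
```

View pics/w6.png

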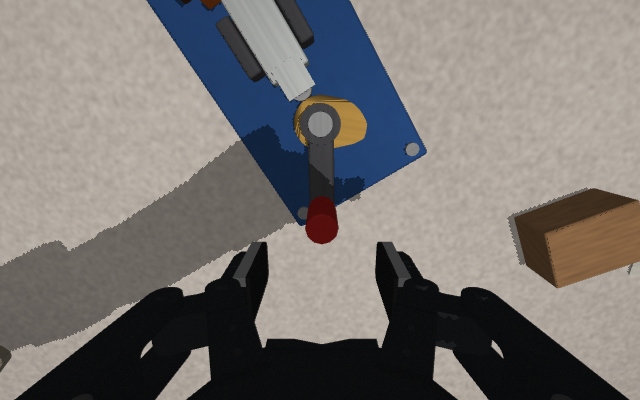

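The red grip is at (321,222), midway between the fingers, with the crank arm running up to the axis at (320,124). Lower over it and close lightly.

```bash
python3 -m crank '[[-2,0.5,20,0,0,0],[-2,0.5,40,0,0,0],[-2,0.5,58,0,0,0],[-2,0.5,70,0,0,0],[-2,0.5,76,0,0,0],[-2,0.5,76,0,0,0]]'
python3 -m crank '[[0,0,0,0,0,0],[0,0,0,0,0,0],[0,0,0,0,0,0],[0,0,0,0,0,0],[0,0,0,0,0,0],[0,0,0,0,0,0]]' -1 20
python3 -m crank '[[0,1.1,0,0,0,-1],[0,2.3,0,0,0,-2],[0.1,3.4,0,0,0,-3],[0.2,4.5,0,0,0,-4],[0.2,5.7,0,0,0,-5],[0.2,5.7,0,0,0,-5]]'
```

```text
t: 12.45
position: [0.493, -0.2419, 0.0675]
tcp_rot: [-0.0, 0.933, 0.359, -0.0]
wrist_force: [0.3, -0.1, 0.2]
width: 0.0556
grasp_force: 0.0
t: 13.05
position: [0.4934, -0.2426, 0.0686]
tcp_rot: [0.001, 0.934, 0.358, 0.0]
wrist_force: [-1.2, 0.9, 6.7]
width: 0.0216
grasp_force: 20.8
t: 13.65
position: [0.4979, -0.2466, 0.0686]
tcp_rot: [0.001, 0.917, 0.399, 0.001]
wrist_force: [-0.1, 1.5, 6.0]
width: 0.0212
grasp_force: 20.7
```

```bash
cat > f.py <<'E'
from h import *
F=[]
s=arm.get_state();F.append(s['wrist_force'])
for _ in range(2): arm.camera('side');s=arm.get_state();F.append(s['wrist_force'])
f=np.mean(F,0);d=np.array(s['position'][:2])-[.542,-.1973];r=np.hypot(*d);u=d/r
print('ANG %.1f r %.1f  resist %.1f (%s) radial %.1f z %.1f  t %.1f width %.4f'%((np.degrees(np.arctan2(d[1],d[0]))+16.56)%360,r*1e3,-(f[1]*u[0]-f[0]*u[1]),np.round([-(g[1]*u[0]-g[0]*u[1]) for g in F],1),f[:2]@u,f[2],s['t'],s['width']))
E
python3 -m crank '[[0,1.1,-0.5,0,0,-1],[0,2.3,-1,0,0,-2],[0.1,3.4,-1,0,0,-3],[0.2,4.5,-1,0,0,-4],[0.2,5.7,-1,0,0,-5],[0.2,5.7,-1,0,0,-5]]' >/dev/null; python3 f.py
python3 -m crank '[[0,1.1,0,0,0,-1],[0,2.3,0,0,0,-2],[0.1,3.4,0,0,0,-3],[0.2,4.5,0,0,0,-4],[0.2,5.7,0,0,0,-5],[0.2,5.7,0,0,0,-5]]' >/dev/null; python3 f.py
```

```text
ANG 249.0 r 66.1  resist 0.3 ([ 0.6  0.7 -0.2]) radial -4.0 z -2.0  t 14.3 width 0.0213
ANG 253.7 r 65.9  resist 0.7 ([0.7 0.4 0.9]) radial -5.6 z -2.1  t 15.1 width 0.0214
```

```bash
python3 -m crank '[[0.5,1.1,0,0,0,-1],[1,2.3,0,0,0,-2],[1.1,3.4,0,0,0,-3],[1.2,4.5,0,0,0,-4],[1.2,5.7,0,0,0,-5],[1.2,5.7,0,0,0,-5]]' >/dev/null; python3 f.py
python3 -m crank '[[0,1.1,0,0,0,-1],[0,2.3,0,0,0,-2],[0.1,3.4,0,0,0,-3],[0.2,4.5,0,0,0,-4],[0.2,5.7,0,0,0,-5],[0.2,5.7,0,0,0,-5]]' >/dev/null; python3 f.py
python3 -m crank '[[0,1.1,0,0,0,-1],[0,2.3,0,0,0,-2],[0.1,3.4,0,0,0,-3],[0.2,4.5,0,0,0,-4],[0.2,5.7,0,0,0,-5],[0.2,5.7,0,0,0,-5]]' >/dev/null; python3 f.py
python3 -m crank '[[0,1.1,0,0,0,-1],[0,2.3,0,0,0,-2],[0.1,3.4,0,0,0,-3],[0.2,4.5,0,0,0,-4],[0.2,5.7,0,0,0,-5],[0.2,5.7,0,0,0,-5]]' >/dev/null; python3 f.py
```

```text
ANG 258.8 r 65.7  resist -0.0 ([-0.3  0.4 -0.1]) radial -5.7 z -2.8  t 15.8 width 0.0216
ANG 263.6 r 65.6  resist 0.4 ([0.7 0.3 0.3]) radial -5.4 z -2.1  t 16.4 width 0.0216
ANG 268.4 r 65.4  resist 0.0 ([-0.   0.1 -0. ]) radial -5.8 z -2.6  t 17.1 width 0.0213
ANG 273.2 r 65.3  resist 0.4 ([0.6 0.4 0.1]) radial -6.2 z -1.3  t 17.9 width 0.0216
```

```bash
python3 -m crank '[[0.5,1.1,0,0,0,-1],[1,2.3,0,0,0,-2],[1.1,3.4,0,0,0,-3],[1.2,4.5,0,0,0,-4],[1.2,5.7,0,0,0,-5],[1.2,5.7,0,0,0,-5]]' >/dev/null; python3 f.py
python3 -m crank '[[0,1.1,0,0,0,-1],[0,2.3,0,0,0,-2],[0.1,3.4,0,0,0,-3],[0.2,4.5,0,0,0,-4],[0.2,5.7,0,0,0,-5],[0.2,5.7,0,0,0,-5]]' >/dev/null; python3 f.py
python3 -m crank '[[0,1.1,0,0,0,-1],[0,2.3,0,0,0,-2],[0.1,3.4,0,0,0,-3],[0.2,4.5,0,0,0,-4],[0.2,5.7,0,0,0,-5],[0.2,5.7,0,0,0,-5]]' >/dev/null; python3 f.py
python3 -m crank '[[0,1.1,0,0,0,-1],[0,2.3,0,0,0,-2],[0.1,3.4,0,0,0,-3],[0.2,4.5,0,0,0,-4],[0.2,5.7,0,0,0,-5],[0.2,5.7,0,0,0,-5]]' >/dev/null; python3 f.py
```

```text
ANG 278.6 r 65.1  resist 0.8 ([0.9 0.2 1.5]) radial -5.2 z -2.1  t 18.6 width 0.0215
ANG 283.5 r 65.0  resist 0.6 ([0.7 0.3 0.8]) radial -5.9 z -2.1  t 19.2 width 0.0212
ANG 288.3 r 64.9  resist 0.3 ([ 0.4  0.5 -0. ]) radial -5.3 z -1.4  t 19.9 width 0.0218
ANG 293.1 r 64.8  resist 1.0 ([1.1 0.8 1.2]) radial -5.6 z -0.7  t 20.6 width 0.0214
```

```bash
python3 -m crank '[[0,1.1,0,0,0,-1],[0,2.3,0,0,0,-2],[0.1,3.4,0,0,0,-3],[0.2,4.5,0,0,0,-4],[0.2,5.7,0,0,0,-5],[0.2,5.7,0,0,0,-5]]' >/dev/null; python3 f.py
python3 -m crank '[[0,1.1,0,0,0,-1],[0,2.3,0,0,0,-2],[0.1,3.4,0,0,0,-3],[0.2,4.5,0,0,0,-4],[0.2,5.7,0,0,0,-5],[0.2,5.7,0,0,0,-5]]' >/dev/null; python3 f.py
python3 -m crank '[[0,1.1,0,0,0,-1],[0,2.3,0,0,0,-2],[0.1,3.4,0,0,0,-3],[0.2,4.5,0,0,0,-4],[0.2,5.7,0,0,0,-5],[0.2,5.7,0,0,0,-5]]' >/dev/null; python3 f.py
```

```text
ANG 297.9 r 64.7  resist 0.7 ([0.4 1.1 0.7]) radial -6.2 z -0.1  t 21.4 width 0.0216
ANG 302.6 r 64.7  resist 0.8 ([0.2 1.6 0.5]) radial -6.2 z 0.4  t 22.1 width 0.0210
ANG 307.4 r 64.7  resist 1.5 ([1.8 1.7 1. ]) radial -6.6 z 1.3  t 22.8 width 0.0219
```

```bash
python3 -m crank '[[0,1.1,0,0,0,-1],[0,2.3,0,0,0,-2],[0.1,3.4,0,0,0,-3],[0.2,4.5,0,0,0,-4],[0.2,5.7,0,0,0,-5],[0.2,5.7,0,0,0,-5]]' >/dev/null; python3 f.py
python3 -m crank '[[0,1.1,0,0,0,-1],[0,2.3,0,0,0,-2],[0.1,3.4,0,0,0,-3],[0.2,4.5,0,0,0,-4],[0.2,5.7,0,0,0,-5],[0.2,5.7,0,0,0,-5]]' >/dev/null; python3 f.py
```

```text
ANG 312.2 r 64.7  resist 1.2 ([2.1 0.8 0.6]) radial -6.9 z 1.6  t 23.4 width 0.0212
ANG 316.9 r 64.7  resist 1.6 ([2.2 1.2 1.5]) radial -6.7 z 1.9  t 24.1 width 0.0211
```

```bash
python3 -m crank '[[0,1.1,0,0,0,-1],[0,2.3,0,0,0,-2],[0.1,3.4,0,0,0,-3],[0.2,4.5,0,0,0,-4],[0.2,5.7,0,0,0,-5],[0.2,5.7,0,0,0,-5]]' >/dev/null; python3 f.py
python3 - <<'E'
from h import *
i,p=cam('wrist','w7.png')
E
```

```text
ANG 321.7 r 64.7  resist 1.4 ([1.1 1.2 2. ]) radial -6.6 z 2.3  t 24.9 width 0.0213
```

View pics/w7.png

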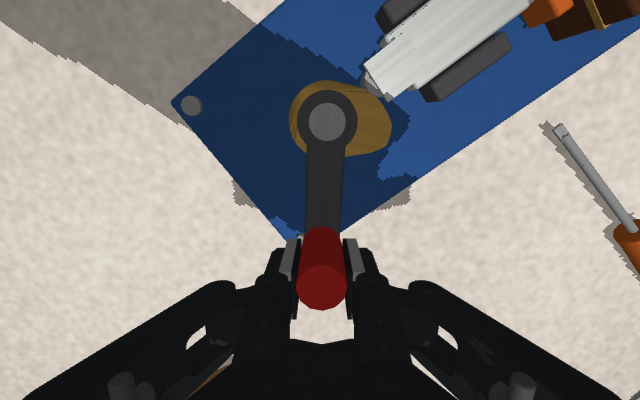

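The arm runs from the grip (322,280) to the axis (327,122). The follower roller at (375,85) is on the cam's flank and the nose at (390,140) is still to come, so we are still on the early rise. Keep cranking.

```bash
python3 -m crank '[[0,1.1,0,0,0,-1],[0,2.3,0,0,0,-2],[0.1,3.4,0,0,0,-3],[0.2,4.5,0,0,0,-4],[0.2,5.7,0,0,0,-5],[0.2,5.7,0,0,0,-5]]' >/dev/null; python3 f.py
python3 -m crank '[[0,1.1,0,0,0,-1],[0,2.3,0,0,0,-2],[0.1,3.4,0,0,0,-3],[0.2,4.5,0,0,0,-4],[0.2,5.7,0,0,0,-5],[0.2,5.7,0,0,0,-5]]' >/dev/null; python3 f.py
```

```text
ANG 326.4 r 64.8  resist 1.5 ([1.4 1.4 1.6]) radial -6.7 z 3.2  t 25.6 width 0.0219
ANG 331.2 r 64.8  resist 1.9 ([2.4 1.3 2. ]) radial -6.3 z 3.1  t 26.3 width 0.0212
```

```bash
python3 -m crank '[[0,1.1,0,0,0,-1],[0,2.3,0,0,0,-2],[0.1,3.4,0,0,0,-3],[0.2,4.5,0,0,0,-4],[0.2,5.7,0,0,0,-5],[0.2,5.7,0,0,0,-5]]' >/dev/null; python3 f.py
```

```text
ANG 335.9 r 64.9  resist 1.7 ([1.8 1.9 1.5]) radial -5.8 z 2.9  t 27.0 width 0.0213
```

```bash
python3 -m crank '[[0,1.1,0,0,0,-1],[0,2.3,0,0,0,-2],[0.1,3.4,0,0,0,-3],[0.2,4.5,0,0,0,-4],[0.2,5.7,0,0,0,-5],[0.2,5.7,0,0,0,-5]]' >/dev/null; python3 f.py
```

```text
ANG 340.2 r 64.9  resist 2.6 ([2.9 2.5 2.4]) radial -6.3 z 3.4  t 27.7 width 0.0216
```

```bash
python3 -m crank '[[0,1.1,0,0,0,-1],[0,2.3,0,0,0,-2],[0.1,3.4,0,0,0,-3],[0.2,4.5,0,0,0,-4],[0.2,5.7,0,0,0,-5],[0.2,5.7,0,0,0,-5]]' >/dev/null; python3 f.py
```

```text
ANG 344.3 r 65.0  resist 3.6 ([4.1 3.2 3.4]) radial -5.7 z 4.6  t 28.4 width 0.0213
```

```bash
python3 -m crank '[[0,1.1,0,0,0,-1],[0,2.3,0,0,0,-2],[0.1,3.4,0,0,0,-3],[0.2,4.5,0,0,0,-4],[0.2,5.7,0,0,0,-5],[0.2,5.7,0,0,0,-5]]' >/dev/null; python3 f.py
```

```text
ANG 348.4 r 65.1  resist 5.0 ([5.1 4.9 4.9]) radial -4.8 z 4.3  t 29.1 width 0.0215
```

```bash
python3 -m crank '[[0,1.1,0,0,0,-1],[0,2.3,0,0,0,-2],[0.1,3.4,0,0,0,-3],[0.2,4.5,0,0,0,-4],[0.2,4.5,0,0,0,-4]]' >/dev/null; python3 f.py
```

```text
ANG 351.7 r 65.2  resist 6.1 ([6.7 6.  5.5]) radial -4.0 z 4.1  t 29.7 width 0.0211
```

```bash
python3 -m crank '[[0,1.1,0,0,0,-1],[0,2.3,0,0,0,-2],[0.1,3.4,0,0,0,-3],[0.2,4.5,0,0,0,-4],[0.2,4.5,0,0,0,-4]]' >/dev/null; python3 f.py
```

```text
ANG 355.0 r 65.2  resist 6.4 ([5.9 6.3 7. ]) radial -3.6 z 3.3  t 30.3 width 0.0212
```

```bash
python3 -m crank '[[0,1.1,0,0,0,-1],[0,2.3,0,0,0,-2],[0.1,3.4,0,0,0,-3],[0.2,4.5,0,0,0,-4],[0.2,4.5,0,0,0,-4]]' >/dev/null; python3 f.py
```

```text
ANG 358.4 r 65.3  resist 7.1 ([7.  7.3 7. ]) radial -2.4 z 3.1  t 30.9 width 0.0215
```

```bash
python3 -m crank '[[0,1.1,0,0,0,-1],[0,2.3,0,0,0,-2],[0.1,3.4,0,0,0,-3],[0.2,4.5,0,0,0,-4],[0.2,4.5,0,0,0,-4]]' >/dev/null; python3 f.py
```

```text
ANG 3.5 r 65.5  resist 5.6 ([5.6 5.7 5.5]) radial -1.4 z 0.9  t 31.5 width 0.0217
```

```bash
python3 -m crank '[[0,1.1,0,0,0,-1],[0,2.3,0,0,0,-2],[0.1,3.4,0,0,0,-3],[0.1,3.4,0,0,0,-3]]' >/dev/null; python3 f.py
```

```text
ANG 11.8 r 65.8  resist 2.2 ([2.  2.4 2.2]) radial -1.0 z -1.3  t 32.0 width 0.0217
```

```bash
python3 -m crank '[[0,1.1,0,0,0,-1],[0,2.3,0,0,0,-2],[0.1,3.4,0,0,0,-3],[0.1,3.4,0,0,0,-3]]' >/dev/null; python3 f.py
```

```text
ANG 15.7 r 65.9  resist 1.7 ([1.7 1.6 1.8]) radial 1.1 z -2.8  t 32.5 width 0.0214
```

On the dwell: resistance peaked at 7 N near 358° and dropped to 2 N from about 8–11°, so its middle is near 17°. One degree more, then open and see whether it holds.

```bash
python3 -m crank '[[0,0.6,0,0,0,-0.5],[0,1.1,0,0,0,-1],[0,1.1,0,0,0,-1],[0,1.1,0,0,0,-1]]' >/dev/null; python3 f.py
python3 -m crank '[[0,0,0,0,0,0],[0,0,0,0,0,0],[0,0,0,0,0,0],[0,0,0,0,0,0]]' 0.1 20
python3 -m crank '[[0,0,-10,0,0,0],[0,0,-30,0,0,0],[0,0,-55,0,0,0],[0,0,-80,0,0,0],[0,0,-100,0,0,0],[0,0,-100,0,0,0],[0,0,-100,0,0,0]]'
cat > g.py <<'E'
from h import *
i,p=cam('wrist','w8.png');s=arm.get_state()
A=np.array([.542,-.1973])
a=np.radians(-16.56);X=np.array([np.cos(a),np.sin(a)]);Y=np.array([-np.sin(a),np.cos(a)]);O=np.array([.5636,-.1254])
for n in['wrist','side','scene']:
    i,p=cam(n,n+'9.png')
    for r in arm.place_of('grip',n)[:1]:
        d=onplane(i,r['location'],.06)[:2]-A;print(n,'grip ang',np.degrees(np.arctan2(d[1],d[0]))+16.56,np.hypot(*d),r['conf'])
    for k,z in(('moulding',.012),('pad',0)):
        for r in arm.place_of(k,n)[:3]: e=onplane(i,r['location'],z)[:2]-O;print('  ',k,r['conf'],e@X*1000,e@Y*1000)
print(s['t'])
E
python3 g.py
```

```text
ANG 16.2 r 65.9  resist 1.6 ([1.6 1.5 1.6]) radial 2.6 z -3.8  t 33.0 width 0.0214
t: 33.4
position: [0.6075, -0.1975, 0.069]
tcp_rot: [-0.0, -0.0, 1.0, 0.0]
wrist_force: [0.7, 0.8, -0.1]
width: 0.0469
grasp_force: 0.0
t: 34.1
position: [0.6075, -0.198, 0.1693]
tcp_rot: [0.0, -0.0, 1.0, -0.0]
wrist_force: [-0.1, -0.4, -0.1]
width: 0.0471
grasp_force: 0.0
wrist grip ang 16.419506771676147 0.06596246199757524 0.6
   moulding 0.94 -41.50575815937796 225.13185612636119
   moulding 0.76 0.5317042910747277 82.56195510622283
   pad 0.7 -2.579164485603167 64.98575297560627
side grip ang 16.082884586735798 0.0630378412495482 0.52
   moulding 0.9 8.992154265449644 74.13647293232007
   moulding 0.72 -229.0497331964665 346.2178658971018
   moulding 0.21 40.79093007293589 321.47857553042104
   pad 0.35 0.8774945998713014 68.35698239103688
scene grip ang 22.30207013385482 0.06372526901520356 0.58
   moulding 0.93 -11.241366993120852 81.84625323871003
   moulding 0.79 -209.40702375105278 353.281766379279
34.15
```

The grip stayed at 16°. The pad has advanced to y = 65 mm and the moulding is against the fence at x = 0, with the robot clear of everything. Handing in.

```bash
python3 -c "
from bench import arm
print(arm.finish_job())"
```

```text
the job is handed in; nothing more can be done
None
```

The moulding is clamped against the fence with the follower on the cam's dwell: when I let go the crank stayed at about 16° and the jaw did not snap back, and I handed the job in at about 34 s (no verdict came back).

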